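Turn the circuit board over in its holder

TASK

The board in the turning holder is to be worked on from its solder side: push the bolt's red knob outwards to unlock the frame, turn the frame over by pressing its far rail down and pushing the rail that rises up and over until the frame lies flat at its stop with the solder side up, then push the bolt fully home again so that it is locked. Do it with light fingertip pushes on the knob and the metal rails only: grip nothing, keep off the board itself, and leave everything else on the bench where it is.

Things in the scene. Friction and masses are not known exactly. Their poses are not given: they have to be found in the camera images.
- holder: Board-turning holder fixed to the bench: dark base plate 150 x 216 mm, two grey uprights 106 mm wide, 105 mm high, 95 mm left and right of the middle. Origin: centre of its underside. x points away from the robot (within 0.3 rad), y left along the turning axis, z up. The axis is 95 mm above the origin. A barrel bolt on a bracket outside the left upright reaches to y = 156 mm.
- frame (a joint): Angle (rad) of the frame about the holder's y axis. 0: flat, component side up. It grows as the far rail goes down and the near rail comes up and over, to 3.14 at the stop: flat, solder side up. It turns no other way. Friction (1.2 N at a rail, more if turned fast) holds it where it is left. It turns only with the bolt drawn at least 16 mm. Dark end bars 134 mm long, 24 mm high join the rails at y = -81 and 81 mm.
- rail_a (a point): Middle of rail A, nearer the robot at the start: bare aluminium, 14 x 14 mm in section, 152 mm long along y. The point is on its centre line and moves with the frame: at frame angle q it lies at holder x = -60 cos q, y = 0, z = 95 + 60 sin q (mm).
- rail_b (a point): Middle of rail B, the same as A but farther from the robot at the start: at frame angle q it lies at holder x = 60 cos q, y = 0, z = 95 - 60 sin q (mm).
- board (a point): Green circuit board clamped between the rails, 108 x 142 x 2.4 mm, in the frame's mid-plane, so its bare faces lie 6 mm below the rails' faces. The point: its centre, on the turning axis. Its z axis points out of the component side (up at the start, parts up to 6 mm high); the other is the solder side. It must not be pressed on.
- bolt (a joint): Position (m) of the steel barrel bolt: 0 fully home (frame locked), 0.020 fully drawn out, away from the board along the holder's +y. It stays where it is left; moving it takes about 1.5 N. It goes home only when the frame is flat at either end of its half turn.
- knob (a point): Centre of the bolt's red finger knob, an upright round cap 16 mm in diameter, 121 to 137 mm above the bench, on a 9 mm post. Bolt home: at holder x = -42, y = 118, z = 129 mm; bolt drawn: 20 mm farther along +y. The bolt's guide blocks (y = 103 and 152 mm) and the upright beside it are 105 mm high at most.
- tweezers: Bystander: steel tweezers lying flat, 122 mm long; right of the holder. Origin: centre of its underside. Leave it alone.
- brush: Bystander: black antistatic brush lying flat, 150 mm long; right of the holder. Origin: centre of its underside. Leave it alone.
- screwdriver: Bystander: white precision screwdriver with a yellow cap, lying flat, 95 mm long; right of the holder. Origin: centre of its underside. Leave it alone.
- loupe: Bystander: black eye loupe standing on its rim, 35 mm across, 27 mm high; in front of the holder, to the left. Origin: centre of its underside. Leave it alone.
- green_pot: Bystander: small clear pot with a green lid, 52 mm across, 50 mm high; left of the holder. Origin: centre of its underside. Leave it alone.
- blue_pot: Bystander: small clear pot with a blue lid, 52 mm across, 50 mm high; left of the holder. Origin: centre of its underside. Leave it alone.

How it is judged:
On the way, in this order (a step that is already met when the one before it is completed fails the run):
1. the bolt is drawn out and the frame free (value of joint bolt above 0.016 m and value of joint frame below 0.3 rad), for 0.1 s.
2. the frame stands on edge, half-way over (value of joint frame between 1.4 and 2.2 rad), for 0.02 s.
3. the frame lies flat at its far stop, solder side up, before the bolt is pushed in (value of joint frame above 3.05 rad and value of joint bolt above 0.014 m), for 0.2 s.
At the end, for the whole second after the job is handed in: The frame lies flat at its far stop (within 0.09 rad), solder side up, at rest, and the bolt is home to within 3 mm (value of joint frame above 3.05 rad and value of joint bolt below 0.003 m and angle between board's own z axis and vertical above 3.05 rad and velocity of joint frame below 0.05 rad/s); the robot touches nothing.
It fails at once if the fingers press on the board itself (more than 2 N) (contact force between the fingers and board_plate above 2 N).
It fails at once if a rail or the frame is gripped or slammed (more than 110 N) (contact force between the fingers and frame above 110 N).
It fails at once if the knob is gripped or forced (more than 80 N) (contact force between the fingers and bolt above 80 N).
It fails at once if a bystander is moved more than 15 mm, lifted or knocked over (distance of any of tweezers, brush, screwdriver, loupe, green_pot, blue_pot from where it was at the start of the episode above 0.015 m).
It also fails if it takes over 50 s, if anything falls off the work surface, if the arm or the gripper's body presses on something with over 40 N, if the wrist force passes 120 N, or if a joint passes its speed limit or range.

ROBOT

A 7-joint arm with a two-finger parallel gripper is mounted at the origin on a cart in front of the work surface, level with it; the furniture and walls round the work are solid. World frame = base frame: x ahead of the robot, y to its left, z up, the work surface at z = 0. Lengths are in m, angles in rad, forces in N, time in s.
With the tool pointing down it reaches from about 0.4 to 0.85 m from the base axis. Payload 4.5 kg.
Tool frame: the origin (TCP) lies midway between the tips of the shut fingers; the grasp point (between the pads) lies 19 mm behind it; z points along the fingers, y is the direction in which the jaws open and shut (so a half turn about z gives the same grasp; the last joint's range is limited). The gripper opens to 88 mm and grips with 3 to 60 N. Pads are 18 mm wide; open, the fingers measure 123 mm over their backs; the gripper's body (75 mm by 187 mm) begins 45 mm behind the grasp point.
Start: joints at [-1.27, 0.689, -0.195, 1.565, 0.157, 0.902, -0.215], TCP at [0.165, 0.603, 0.239] pointing down, gripper open.
Joint ranges: [-3.01, 3.01], [-0.46, 2.08], [-1.47, 1.51], [0.13, 2.56], [-1, 4.14], [0.04, 2.09], [-2.66, 2.66]. Speed limits (rad/s): [2.57, 2.57, 3.14, 3.14, 3.14, 3.14, 3.14].

INTERFACE

Orientations are given as a unit quaternion [x, y, z, w].
In Python, from plant import r, viewer gives the robot as it stands.
- The arm moves only by the tool play_rows, never from a script. Its argument "commands" is a list of rows, each an object with "delta_rot": the turn, a rotation vector about the tool's x, y, z normalised to -1 to 1, where 1 is pi rad, a list of three; "travel": the shift along the tool's x, y, z normalised to -1 to 1, where 1 is 15 cm, a list of three; "gripper": the opening, from -1 (shut) to 1 (fully open). In form: [{"delta_rot": [wx, wy, wz], "travel": [x, y, z], "gripper": gripper}, ...]. A call has 1 to 12 rows; each row is the pose to reach, as a shift and turn from the pose commanded when the call began, along the tool's axes at that moment, turning the shorter way round; what a row does not reach only later rows make up. A row lasts 1/8 s, in which the tool goes at most 62.5 mm and 10.7 degrees, less where a joint would pass 70% of its speed; a pose out of reach is approached as far as the arm can. A call with a number of a shift or a turn outside -1 to 1 is refused whole. A call with a gripper value outside its range is refused whole. The fingers move at their own pace and stop on an object; "force" is the grip in N (left out, the last holds). Time passes only in rows, so rows that repeat a pose let the fingers close. It gives the time, the measured TCP pose, the force and the opening at its end, in the units of the state.
- r.get_state(): the state, without advancing time (a new reading comes with each control period).
- viewer.snapshot(name): name is "scene" or "top"; returns a dict with "color" (480x640x3 uint8, red, green, blue), "z_map" (480x640 float32, m along the optical axis (not along the pixel's ray), 0 where there is no reading), "fx", "fy", "cx", "cy" (pixels), "origin" and "attitude" of the camera in the world. Camera axes: x right, y up, looking along -z (the intrinsics and any distortion apply to the point x, -y, -z); pixel columns grow to the right and rows downward; lengths in m; the calibration is good to about 2 mm. A picture is of the moment at which its call begins.
- r.finish_job(): hands the job in, once; it reports no verdict.
Trained networks look in the newest picture that a camera, given by its name, has taken for a name from the list of things; names that differ only in an ending like _2 or _b are one class to them, and where a whole thing is asked for, a point or a joint stands for the part that bears it (a point fixed in the world has none). Each returns a list of dicts, best first, with "conf" (0 to 1); they miss things now and then, are a little off and sometimes report something else, mostly with a low value. They report only what shows in the picture. A call takes as long as a camera call.
- viewer.outline_of(camera, label): "pixels" (480x640 bool, what is visible of it) and "at" ([column, row] in pixels, amid what is visible of it).
- viewer.pinpoint(camera, label): "at" ([column, row] in pixels: a listed point, or the origin of a listed thing).
The state is a dict: "clock": time; "q": joint angles; "qd": joint speeds; "joint_torque": joint torques, N m; "tool_pos": TCP position; "eef_rot": TCP orientation; "contact_force": force on the tool from outside, world axes, zero at the start; "moment": the same for the moment, N m; "opening": opening from 0.0 (shut) to 1.0 (fully open).
Only numpy, scipy, OpenCV 4.12 (cv2) and the standard library are available. Lean on these libraries where they do the work, as an engineer would, in place of code of your own. Each camera call takes 0.05 s, during which the arm holds its last target. There are 200 camera calls.

## Working session

There is one attempt and no reset: what is moved stays moved. The work goes in short steps, Python scripts to look and compute and a tool call to move; the robot and the scene stay as the last step left them, time stands still between calls to the robot, and variables do not carry over. Pictures are saved under pics/ and viewed, about 8 in all and at most 12, crops included, and the job is handed in when it is done.

Besides the shell and the picture viewer there is one more tool, called by a JSON object that holds its "name" and its "arguments", one argument or row to a line. play_rows: Moves the arm, as the interface text tells. Its arguments: {"type":"object","properties":{"commands":{"type":"array","items":{"type":"object","properties":{"delta_rot":{"type":"array","items":{"type":"number","minimum":-1,"maximum":1}},"travel":{"type":"array","items":{"type":"number","minimum":-1,"maximum":1}},"gripper":{"type":"number"}}}},"force":{"type":"number"}},"required":["commands"]}

```bash
mkdir -p pics; ls; cat > h.py <<'E'
import numpy as np, cv2
from scipy.spatial.transform import Rotation as R
from plant import r, viewer
def Rm(a):
    a=np.array(a,float)
    return a if a.shape==(3,3) else R.from_quat(a).as_matrix()
def world(s,u,v,z=None):
    d=s['z_map'][int(round(v)),int(round(u))] if z is None else z
    p=np.array([(u-s['cx'])/s['fx']*d,-(v-s['cy'])/s['fy']*d,-d])
    return Rm(s['attitude'])@p+np.array(s['origin'])
def ray(s,u,v,zw):
    o=np.array(s['origin']); dd=world(s,u,v,1.0)-o
    return o+dd*(zw-o[2])/dd[2]
def proj(s,p):
    c=Rm(s['attitude']).T@(np.array(p)-np.array(s['origin']))
    return s['cx']+s['fx']*c[0]/-c[2], s['cy']-s['fy']*c[1]/-c[2]
def save(s,n): cv2.imwrite('pics/'+n,s['color'][:,:,::-1])
E
python3 - <<'E'
from h import *
S={}
for c in('scene','top'):
    s=S[c]=viewer.snapshot(c); save(s,c+'0.png')
    print(c,{k:(np.round(s[k],3).tolist()) for k in s if k not in('color','z_map')})
    for n in['holder','knob','rail_a','rail_b','board','green_pot','blue_pot','loupe','tweezers','brush','screwdriver']:
        for d in viewer.pinpoint(c,n)[:2]:
            u,v=d['at']; ok=0<=u<640 and 0<=v<480
            print(c,n,round(d['conf'],2),np.round(d['at'],1),np.round(world(s,u,v),3) if ok else '')
print(r.get_state())
E
```

```text
pics
scene {'fx': 435.418, 'fy': 435.418, 'cx': 312.799, 'cy': 231.15, 'origin': [-0.13, -0.459, 0.763], 'attitude': [0.385, -0.191, -0.4, 0.809]}
scene holder 0.65 [332.6 261.2] [ 0.467 -0.06   0.095]
scene knob 0.64 [455.1 336.6] [ 0.514 -0.35   0.006]
scene knob 0.57 [293.4 199.3] [0.557 0.126 0.135]
scene rail_a 0.73 [350.6 223.3] [ 0.604 -0.018  0.097]
scene rail_a 0.69 [315.2 239.8] [0.496 0.01  0.102]
scene rail_b 0.73 [350.6 223.3] [ 0.604 -0.018  0.097]
scene rail_b 0.69 [315.2 239.8] [0.496 0.01  0.102]
scene board 0.84 [332.4 230.6] [0.552 0.001 0.099]
scene board 0.59 [317.9 243.8] [ 0.489 -0.003  0.101]
scene green_pot 0.76 [268.6 196.9] [0.65  0.303 0.017]
scene blue_pot 0.86 [247.6 205.3] [ 0.598  0.342 -0.002]
scene loupe 0.67 [227.9 263.6] [0.382 0.202 0.   ]
scene tweezers 0.6 [425.5 361.3] [ 0.421 -0.327  0.005]
scene brush 0.67 [454.3 337.5] [ 0.508 -0.35   0.009]
scene screwdriver 0.46 [361.7 361. ] [ 0.34  -0.226  0.01 ]
top {'fx': 452.153, 'fy': 452.153, 'cx': 318.409, 'cy': 232.753, 'origin': [0.38, -0.005, 1.093], 'attitude': [-0.046, 0.041, 0.706, -0.706]}
t
[... 739 characters left out ...]
, 'q': array([-1.27020183,  0.68908664, -0.19457771,  1.56530822,  0.15730602,
        0.90246959, -0.21508973]), 'qd': array([ 8.11291726e-04, -3.39816699e-04, -9.76397726e-05, -3.88420711e-04,
       -2.10407349e-05, -1.61523345e-03,  2.61323449e-04]), 'joint_torque': array([ 3.24198045e-04, -5.27494597e+01, -1.26731683e+00, -1.53754753e+01,
       -5.20181819e-02, -9.26203575e-04,  1.11775370e-05]), 'tool_pos': array([0.16477029, 0.6029207 , 0.2387483 ]), 'eef_rot': array([1.32991977e-01, 9.91117113e-01, 5.49333157e-05, 8.42930166e-06]), 'contact_force': array([ 0.62191822, -0.23800429,  0.37668637]), 'moment': array([-0.01321165, -0.01091463, -0.03919124]), 'opening': 1.0022566113051288}
```

```bash
python3 - <<'E'
import cv2,numpy as np
a=cv2.imread('pics/scene0.png')[130:330,200:420]; b=cv2.imread('pics/top0.png')[130:310,200:400]
a=cv2.resize(a,(396*1,360)); b=cv2.resize(b,(400,360))
cv2.imwrite('pics/c0.png',np.hstack([a,b]))
E
```

```text
(no output)
```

View pics/c0.png

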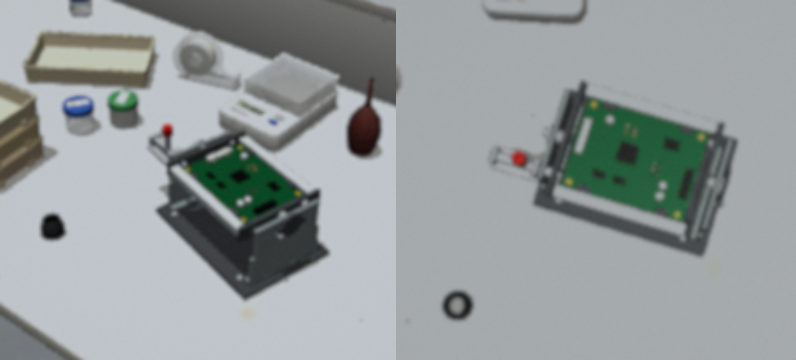

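```bash
cat >> h.py <<'E'
def knob(s):
    c=s['color'].astype(int); m=(c[...,0]>120)&(c[...,1]<70)&(c[...,2]<80)
    n,l,st,ce=cv2.connectedComponentsWithStats(m.astype(np.uint8))
    return [(ce[i],st[i,4]) for i in range(1,n) if st[i,4]>8]
E
python3 - <<'E'
from h import *
for c in('scene','top'):
    s=viewer.snapshot(c)
    for ce,a in knob(s): print(c,'knob',ce,a,ray(s,*ce,0.129),ray(s,*ce,0.137))
    col=s['color'].astype(int); g=(col[...,1]>col[...,0]+25)&(col[...,1]>col[...,2]+15)
    n,l,st,ce=cv2.connectedComponentsWithStats(g.astype(np.uint8)); i=1+np.argmax(st[1:,4])
    pts=np.argwhere(l==i)[:,::-1]
    w=np.array([ray(s,*p,0.0965)[:2] for p in pts])
    (cx,cy),(a,b),ang=cv2.minAreaRect((w*1000).astype(np.float32)); print(c,'board',cx,cy,a,b,ang)
    # depth points in frame band -> rails
    H,W=s['z_map'].shape; uu,vv=np.meshgrid(np.arange(W),np.arange(H)); d=s['z_map']
    P=np.stack([(uu-s['cx'])/s['fx']*d,-(vv-s['cy'])/s['fy']*d,-d],-1)@Rm(s['attitude']).T+np.array(s['origin'])
    m=(d>0)&(P[...,2]>.085)&(P[...,2]<.115)&(abs(P[...,0]-.552)<.12)&(abs(P[...,1])<.16)
    br=m&(col.min(-1)>150)
    w=P[br]; n,l,st,ce=cv2.connectedComponentsWithStats(br.astype(np.uint8))
    for i in range(1,n):
        if st[i,4]>60:
            q=P[l==i]; v=np.linalg.svd(q[:,:2]-q[:,:2].mean(0),full_matrices=False)[2][0]; print('bright',st[i,4],q.mean(0),'yaw y-axis',np.arctan2(-v[0],v[1]))
E
```

```text
scene knob [292.5 201. ] 10 [0.55633391 0.12844935 0.129     ] [0.54766608 0.12102913 0.137     ]
scene knob [531.66666667 343.86666667] 30 [ 0.47604585 -0.48067601  0.129     ] [ 0.46839161 -0.48040642  0.137     ]
scene board 559.1851196289062 0.520965576171875 140.5327606201172 98.54290008544922 72.53406524658203
bright 167 [ 0.61298793 -0.02030067  0.10116896] yaw y-axis 2.838214142457444
bright 214 [0.49842457 0.01399808 0.10112075] yaw y-axis 2.8367414246234137
top knob [261.20689655 208.96551724] 29 [0.55008981 0.12525911 0.129     ] [0.54867528 0.12417544 0.137     ]
top board 555.2506713867188 0.03571319580078125 142.27774047851562 103.29249572753906 72.87654113769531
bright 357 [ 0.61271409 -0.0186733   0.10338681] yaw y-axis 2.842877651080781
bright 290 [0.4967717  0.01724637 0.10362397] yaw y-axis 2.8421231384087724
```

{"name": "play_rows", "arguments": {
  "commands": [
    {"delta_rot": [0,0,0.0105],"travel": [-0.4,-0.3,0],"gripper": -1},
    {"delta_rot": [0,0,0.0105],"travel": [-0.8,-0.6,0],"gripper": -1},
    {"delta_rot": [0,0,0.0105],"travel": [-1,-0.75,0],"gripper": -1},
    {"delta_rot": [0,0,0.0105],"travel": [-1,-0.75,0],"gripper": -1}
  ],
  "force": 10
}}

```text
clock: 1.8
tool_pos: [0.2845, 0.4496, 0.2387]
eef_rot: [0.154, 0.988, -0.002, 0.001]
contact_force: [-0.6, 0.0, 0.3]
opening: 0.57
```

{"name": "play_rows", "arguments": {
  "commands": [
    {"delta_rot": [0,0,0],"travel": [-0.4,-0.3,0],"gripper": -1},
    {"delta_rot": [0,0,0],"travel": [-0.8,-0.6,0],"gripper": -1},
    {"delta_rot": [0,0,0],"travel": [-1,-0.75,0],"gripper": -1},
    {"delta_rot": [0,0,0],"travel": [-1,-0.75,0],"gripper": -1}
  ]
}}

```text
clock: 2.3
tool_pos: [0.3932, 0.2986, 0.2387]
eef_rot: [0.154, 0.988, -0.001, 0.001]
contact_force: [-0.1, 0.5, 0.4]
opening: 0.111
```

```bash
cat >> h.py <<'E'
C=np.array([0.555,0.0,0.0]); YAW=-0.301; RH=R.from_euler('z',YAW).as_matrix()
def st():
    s=r.get_state(); p=RH.T@(s['tool_pos']-C); T=RH.T@Rm(s['eef_rot'])
    print('t',round(s['clock'],2),'holder mm',np.round(p*1000,1),'F(h)',np.round(RH.T@s['contact_force'],1),'open',round(s['opening'],3)); print(np.round(T,3).tolist())
    return s,p
E
python3 -c "from h import *; st()"
```

```text
t 2.3 holder mm [-243.1  237.2  238.7] F(h) [-0.3  0.5  0.4] open 0.111
[[-1.0, 0.008, 0.002], [0.008, 1.0, -0.002], [-0.002, -0.002, -1.0]]
```

{"name": "play_rows", "arguments": {
  "commands": [
    {"delta_rot": [0,0,-0.0025],"travel": [-0.4,-0.3,0],"gripper": -1},
    {"delta_rot": [0,0,-0.0025],"travel": [-0.8,-0.6,0],"gripper": -1},
    {"delta_rot": [0,0,-0.0025],"travel": [-1,-0.85,0.2],"gripper": -1},
    {"delta_rot": [0,0,-0.0025],"travel": [-1,-1,0.4],"gripper": -1},
    {"delta_rot": [0,0,-0.0025],"travel": [-1,-1,0.4],"gripper": -1}
  ]
}}

```text
clock: 2.92
tool_pos: [0.4873, 0.1136, 0.1767]
eef_rot: [0.147, 0.989, -0.002, -0.002]
contact_force: [0.0, 0.2, -0.0]
opening: 0.007
```

```bash
python3 -c "
from h import *
st()
for c in('scene','top'):
    s=viewer.snapshot(c); save(s,c+'1.png'); print(c,[(k,a,ray(s,*k,.129)) for k,a in knob(s)])
st()"
```

```text
t 2.92 holder mm [-98.3  88.4 176.7] F(h) [-0.1  0.2 -0. ] open 0.007
[[-1.0, -0.006, -0.004], [-0.006, 1.0, -0.004], [0.004, -0.004, -1.0]]
scene []
top []
t 3.02 holder mm [-98.   93.2 178.9] F(h) [-0.  -0.1  0.6] open 0.006
[[-1.0, -0.011, -0.0], [-0.011, 1.0, 0.002], [0.0, 0.002, -1.0]]
```

{"name": "play_rows", "arguments": {
  "commands": [
    {"delta_rot": [0,0,-0.0035],"travel": [-0.2,-0.047,0.1],"gripper": -1},
    {"delta_rot": [0,0,-0.0035],"travel": [-0.373,-0.047,0.193],"gripper": -1},
    {"delta_rot": [0,0,-0.0035],"travel": [-0.373,-0.047,0.193],"gripper": -1},
    {"delta_rot": [0,0,-0.0035],"travel": [-0.373,-0.047,0.193],"gripper": -1}
  ]
}}

```text
clock: 3.52
tool_pos: [0.5399, 0.0951, 0.1506]
eef_rot: [0.138, 0.99, 0.001, 0.0]
contact_force: [-1.3, 0.0, 0.3]
opening: 0.003
```

```bash
python3 -c "
from h import *
st()
for c in('scene','top'):
    s=viewer.snapshot(c); save(s,c+'1.png'); print(c,[(k,a,ray(s,*k,.129)) for k,a in knob(s)])
st()
a=cv2.imread('pics/scene1.png')[110:270,200:400]; b=cv2.imread('pics/top1.png')[110:270,180:380]
cv2.imwrite('pics/c1.png',cv2.resize(np.hstack([a,b]),(800,320)))
"
```

```text
t 3.52 holder mm [-42.6  86.4 150.6] F(h) [-1.2 -0.4  0.3] open 0.003
[[-1.0, -0.023, 0.0], [-0.023, 1.0, 0.002], [-0.0, 0.002, -1.0]]
scene []
top []
t 3.62 holder mm [-42.5  85.6 150.7] F(h) [ 0.3 -0.6  0. ] open 0.008
[[-1.0, -0.023, 0.0], [-0.023, 1.0, 0.001], [-0.0, 0.001, -1.0]]
```

View pics/c1.png

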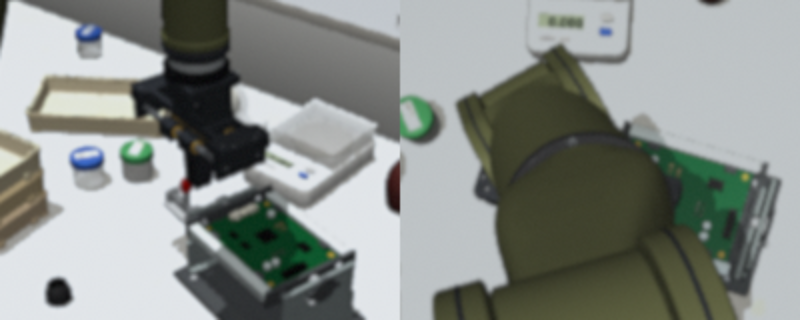

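{"name": "play_rows", "arguments": {
  "commands": [
    {"delta_rot": [0,0,0.0073],"travel": [0,0,0.1],"gripper": -1},
    {"delta_rot": [0,0,0.0073],"travel": [0,0,0.217],"gripper": -1},
    {"delta_rot": [0,0,0.0073],"travel": [0,0,0.217],"gripper": -1},
    {"delta_rot": [0,0,0.0073],"travel": [0,0,0.217],"gripper": -1}
  ]
}}

```text
clock: 4.12
tool_pos: [0.5404, 0.0928, 0.1173]
eef_rot: [0.151, 0.988, 0.0, -0.0]
contact_force: [-0.1, 0.4, -0.1]
opening: 0.012
```

{"name": "play_rows", "arguments": {
  "commands": [
    {"delta_rot": [0,0,0],"travel": [0,0.03,0],"gripper": -1},
    {"delta_rot": [0,0,0],"travel": [0,0.06,0],"gripper": -1},
    {"delta_rot": [0,0,0],"travel": [0,0.09,0],"gripper": -1},
    {"delta_rot": [0,0,0],"travel": [0,0.12,0],"gripper": -1},
    {"delta_rot": [0,0,0],"travel": [0,0.15,0],"gripper": -1},
    {"delta_rot": [0,0,0],"travel": [0,0.17,0],"gripper": -1},
    {"delta_rot": [0,0,0],"travel": [0,0.18,0],"gripper": -1},
    {"delta_rot": [0,0,0],"travel": [0,0.18,0],"gripper": -1}
  ]
}}

```text
clock: 5.12
tool_pos: [0.5486, 0.1186, 0.1172]
eef_rot: [0.151, 0.988, 0.0, 0.0]
contact_force: [0.7, -0.9, 0.4]
opening: 0.006
```

```bash
python3 -c "
from h import *
st()
s=viewer.snapshot('scene'); print([(k,a,(RH.T@(ray(s,*k,.129)-C))*1000) for k,a in knob(s)]); st()"
```

```text
t 5.12 holder mm [-41.3 111.4 117.2] F(h) [ 0.9 -0.6  0.4] open 0.006
[[-1.0, 0.003, 0.0], [0.003, 1.0, 0.0], [-0.0, 0.0, -1.0]]
[]
t 5.17 holder mm [-41.3 111.4 117.2] F(h) [ 0.1 -0.4  0.2] open 0.005
[[-1.0, 0.003, 0.0], [0.003, 1.0, 0.0], [-0.0, 0.0, -1.0]]
```

{"name": "play_rows", "arguments": {
  "commands": [
    {"delta_rot": [0,0,0],"travel": [0,0.012,0],"gripper": -1},
    {"delta_rot": [0,0,0],"travel": [0,0.02,0],"gripper": -1},
    {"delta_rot": [0,0,0],"travel": [0,0.02,0],"gripper": -1}
  ]
}}

```text
clock: 5.55
tool_pos: [0.5494, 0.1213, 0.1172]
eef_rot: [0.151, 0.988, 0.0, -0.0]
contact_force: [0.0, -0.8, 0.3]
opening: 0.006
```

```bash
python3 -c "
from h import *
st()"
```

```text
t 5.55 holder mm [-41.3 114.2 117.2] F(h) [ 0.2 -0.7  0.3] open 0.006
[[-1.0, 0.003, -0.0], [0.003, 1.0, 0.0], [0.0, 0.0, -1.0]]
```

```bash
python3 -c "
from h import *
s=viewer.snapshot('scene'); save(s,'scene2.png')
cv2.imwrite('pics/c2.png',cv2.resize(s['color'][150:250,240:365,::-1],(750,600),interpolation=cv2.INTER_CUBIC))
u=proj(s,C+RH@[-.042,.138,.129]); print(u, proj(s,C+RH@[-.042,.118,.129]))
"
```

```text
(np.float64(287.56718404771027), np.float64(198.9135018462411)) (np.float64(291.8796846547299), np.float64(202.63501735694481))
```

View pics/c2.png

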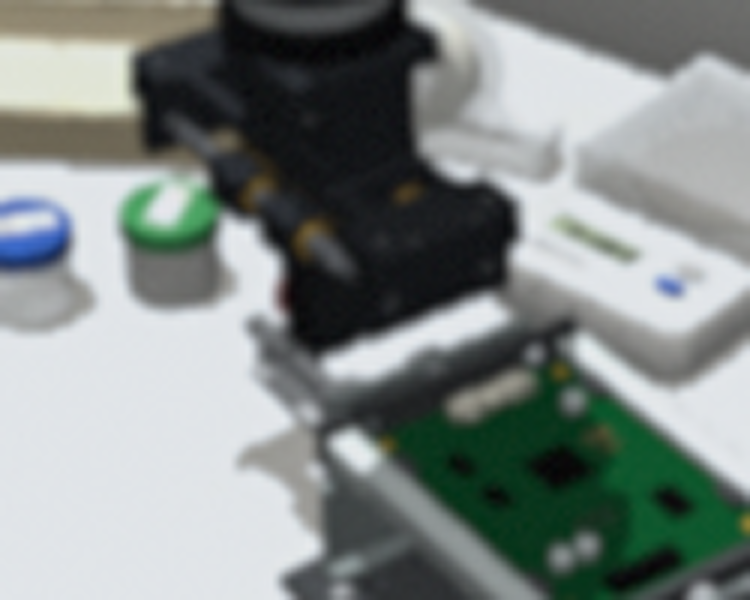

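{"name": "play_rows", "arguments": {
  "commands": [
    {"delta_rot": [0,0,0],"travel": [0,0.013,0],"gripper": -1},
    {"delta_rot": [0,0,0],"travel": [0,0.026,0],"gripper": -1},
    {"delta_rot": [0,0,0],"travel": [0,0.026,0],"gripper": -1}
  ]
}}

```text
clock: 5.98
tool_pos: [0.5499, 0.1228, 0.1171]
eef_rot: [0.152, 0.988, -0.002, -0.001]
contact_force: [-1.6, -4.5, 3.2]
opening: 0.003
```

```bash
python3 -c "
from h import *
st()"
```

```text
t 5.97 holder mm [-41.3 115.7 117.1] F(h) [-0.2 -4.8  3.2] open 0.003
[[-1.0, 0.004, -0.001], [0.004, 1.0, -0.004], [0.001, -0.004, -1.0]]
```

{"name": "play_rows", "arguments": {
  "commands": [
    {"delta_rot": [0,0,0],"travel": [0,-0.1,0],"gripper": -1},
    {"delta_rot": [0,0,0],"travel": [0,-0.1,-0.2],"gripper": -1},
    {"delta_rot": [0,0,0],"travel": [0,-0.3,-0.3],"gripper": -1},
    {"delta_rot": [0,0,0],"travel": [-0.36,-0.5,-0.3],"gripper": -1},
    {"delta_rot": [0,0,0],"travel": [-0.72,-0.77,-0.3],"gripper": -1},
    {"delta_rot": [0,0,0],"travel": [-0.72,-0.77,-0.3],"gripper": -1},
    {"delta_rot": [0,0,0],"travel": [-0.72,-0.77,-0.3],"gripper": -1}
  ]
}}

```text
clock: 6.85
tool_pos: [0.6187, -0.0174, 0.1619]
eef_rot: [0.152, 0.988, 0.001, -0.0]
contact_force: [-1.2, -0.2, -1.0]
opening: 0.005
```

```bash
python3 -c "
from h import *
st()
for c in('scene','top'):
    s=viewer.snapshot(c); save(s,c+'3.png'); print(c,[(k,a,(RH.T@(ray(s,*k,.129)-C))*1000) for k,a in knob(s)])
st()
"
```

```text
t 6.85 holder mm [ 66.    2.3 161.9] F(h) [-1.1 -0.5 -1. ] open 0.005
[[-1.0, 0.004, -0.001], [0.004, 1.0, 0.001], [0.001, 0.001, -1.0]]
scene [(array([288.11111111, 197.88888889]), np.int32(9), array([-38.39140747, 141.04395902, 129.        ]))]
top [(array([252.39285714, 206.82142857]), np.int32(28), array([-42.98713347, 137.88919327, 129.        ]))]
t 6.95 holder mm [ 64.9   4.1 162.1] F(h) [-0.8  1.4 -0.3] open 0.007
[[-1.0, 0.0, -0.001], [0.0, 1.0, 0.001], [0.001, 0.001, -1.0]]
```

{"name": "play_rows", "arguments": {
  "commands": [
    {"delta_rot": [0,0,0],"travel": [-0.013,-0.027,0.15],"gripper": -1},
    {"delta_rot": [0,0,0],"travel": [-0.013,-0.027,0.3],"gripper": -1},
    {"delta_rot": [0,0,0],"travel": [-0.013,-0.027,0.373],"gripper": -1},
    {"delta_rot": [0,0,0],"travel": [-0.013,-0.027,0.373],"gripper": -1}
  ]
}}

```text
clock: 7.45
tool_pos: [0.619, -0.0207, 0.1058]
eef_rot: [0.15, 0.989, 0.0, -0.001]
contact_force: [0.0, 0.1, -0.4]
opening: 0.006
```

```bash
python3 -c "
from h import *
st()
s=viewer.snapshot('scene'); save(s,'scene4.png')
cv2.imwrite('pics/c4.png',cv2.resize(s['color'][130:290,260:420,::-1],(600,600),interpolation=cv2.INTER_CUBIC))
st()
"
```

```text
t 7.45 holder mm [ 67.3  -0.8 105.8] F(h) [ 0.   0.1 -0.4] open 0.006
[[-1.0, 0.001, -0.002], [0.001, 1.0, 0.0], [0.002, 0.0, -1.0]]
t 7.5 holder mm [ 68.   -0.8 106.5] F(h) [-0.4  0.3  0.3] open 0.007
[[-1.0, 0.001, -0.0], [0.001, 1.0, 0.001], [0.0, 0.001, -1.0]]
```

View pics/c4.png

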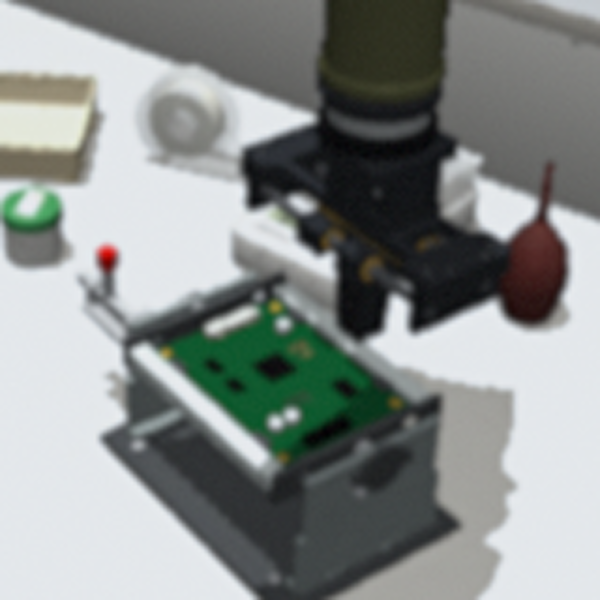

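{"name": "play_rows", "arguments": {
  "commands": [
    {"delta_rot": [0,0,0],"travel": [0,0,0.027],"gripper": -1},
    {"delta_rot": [0,0,0],"travel": [0,0,0.065],"gripper": -1},
    {"delta_rot": [0,0,0],"travel": [0,0,0.104],"gripper": -1},
    {"delta_rot": [0,0,0],"travel": [0.005,0,0.143],"gripper": -1},
    {"delta_rot": [0,0,0],"travel": [0.013,0,0.181],"gripper": -1},
    {"delta_rot": [0,0,0],"travel": [0.013,0,0.181],"gripper": -1}
  ]
}}

```text
clock: 8.25
tool_pos: [0.617, -0.0215, 0.0783]
eef_rot: [0.151, 0.988, -0.0, -0.001]
contact_force: [0.3, 0.8, 1.4]
opening: 0.003
```

```bash
cat >> h.py <<'E'
def angle(s):
    "frame angle from depth points of the frame in holder x-z, |y|<70mm, excluding near the gripper"
    H,W=s['z_map'].shape; uu,vv=np.meshgrid(np.arange(W),np.arange(H)); d=s['z_map']
    P=np.stack([(uu-s['cx'])/s['fx']*d,-(vv-s['cy'])/s['fy']*d,-d],-1)@Rm(s['attitude']).T+np.array(s['origin'])
    P=(P-C)@RH; c=s['color'].astype(int)
    g=(c[...,1]>c[...,0]+20)&(c[...,1]>c[...,2]+10)
    m=(d>0)&g&(abs(P[...,1])<.07)&(np.hypot(P[...,0],P[...,2]-.095)<.062)
    q=P[m][:,[0,2]]-[0,.095]
    if len(q)<30: return len(q),None
    v=np.linalg.svd(q-q.mean(0),full_matrices=False)[2][0]
    return len(q),np.arctan2(-v[1],v[0])%np.pi
E
python3 -c "
from h import *
st()
for c in('scene','top'):
    s=viewer.snapshot(c); print(c,angle(s))
"
```

```text
t 8.25 holder mm [65.6 -2.2 78.3] F(h) [0.  0.8 1.4] open 0.003
[[-1.0, 0.003, -0.002], [0.003, 1.0, -0.001], [0.002, -0.001, -1.0]]
scene (579, np.float64(0.43316829380612787))
top (916, np.float64(0.4318305527901005))
```

{"name": "play_rows", "arguments": {
  "commands": [
    {"delta_rot": [0,0,0],"travel": [0.012,0,0.037],"gripper": -1},
    {"delta_rot": [0,0,0],"travel": [0.028,0,0.071],"gripper": -1},
    {"delta_rot": [0,0,0],"travel": [0.048,0,0.105],"gripper": -1},
    {"delta_rot": [0,0,0],"travel": [0.071,0,0.137],"gripper": -1},
    {"delta_rot": [0,0,0],"travel": [0.097,0,0.166],"gripper": -1},
    {"delta_rot": [0,0,0],"travel": [0.126,0,0.192],"gripper": -1},
    {"delta_rot": [0,0,0],"travel": [0.126,0,0.192],"gripper": -1}
  ]
}}

```text
clock: 9.22
tool_pos: [0.5991, -0.0155, 0.0498]
eef_rot: [0.151, 0.989, -0.0, -0.001]
contact_force: [0.1, 0.0, -0.9]
opening: 0.006
```

```bash
python3 -c "
from h import *
st()
for c in('scene','top'):
    s=viewer.snapshot(c); print(c,angle(s))
"
```

```text
t 9.22 holder mm [46.7 -1.7 49.8] F(h) [ 0.1  0.  -0.9] open 0.006
[[-1.0, 0.003, -0.001], [0.003, 1.0, -0.0], [0.001, -0.0, -1.0]]
scene (5, None)
top (144, np.float64(1.0522141354103889))
```

{"name": "play_rows", "arguments": {
  "commands": [
    {"delta_rot": [0,0,0],"travel": [-0.05,0.01,-0.1],"gripper": -1},
    {"delta_rot": [0,0,0],"travel": [-0.05,0.01,-0.5],"gripper": -1},
    {"delta_rot": [0,0,0],"travel": [-0.05,0.01,-0.9],"gripper": -1},
    {"delta_rot": [0,0,0],"travel": [-0.05,0.01,-0.93],"gripper": -1},
    {"delta_rot": [0,0,0],"travel": [0.3,0.01,-0.93],"gripper": -1},
    {"delta_rot": [0,0,0],"travel": [0.7,0.01,-0.93],"gripper": -1},
    {"delta_rot": [0,0,0],"travel": [0.8,0.01,-0.93],"gripper": -1},
    {"delta_rot": [0,0,0],"travel": [0.8,0.01,-0.93],"gripper": -1},
    {"delta_rot": [0,0,0],"travel": [0.8,0.01,-0.93],"gripper": -1}
  ]
}}

```text
clock: 10.45
tool_pos: [0.487, 0.0214, 0.1895]
eef_rot: [0.152, 0.988, 0.0, 0.0]
contact_force: [-0.2, -0.1, 0.1]
opening: 0.006
```

```bash
python3 -c "
from h import *
st()
for c in('scene','top'):
    s=viewer.snapshot(c); print(c,angle(s))
st()
"
```

```text
t 10.45 holder mm [-71.3   0.2 189.5] F(h) [-0.1 -0.1  0.1] open 0.006
[[-1.0, 0.003, 0.001], [0.003, 1.0, 0.0], [-0.001, 0.0, -1.0]]
scene (1, None)
top (0, None)
t 10.55 holder mm [-7.120e+01  1.000e-01  1.895e+02] F(h) [-0.   0.1  0.3] open 0.006
[[-1.0, 0.004, 0.001], [0.004, 1.0, 0.0], [-0.001, 0.0, -1.0]]
```

{"name": "play_rows", "arguments": {
  "commands": [
    {"delta_rot": [0,0,0],"travel": [0,0,0.15],"gripper": -1},
    {"delta_rot": [0,0,0],"travel": [0,0,0.33],"gripper": -1},
    {"delta_rot": [0,0,0],"travel": [0,0,0.33],"gripper": -1},
    {"delta_rot": [0,0,0],"travel": [0,0,0.33],"gripper": -1}
  ]
}}

```text
clock: 11.05
tool_pos: [0.4865, 0.0216, 0.1407]
eef_rot: [0.152, 0.988, 0.0, 0.0]
contact_force: [0.4, 0.4, 0.7]
opening: 0.006
```

{"name": "play_rows", "arguments": {
  "commands": [
    {"delta_rot": [0,0,0],"travel": [-0.06,0,0],"gripper": -1},
    {"delta_rot": [0,0,0],"travel": [-0.107,0,0],"gripper": -1},
    {"delta_rot": [0,0,0],"travel": [-0.151,0,0],"gripper": -1},
    {"delta_rot": [0,0,0],"travel": [-0.18,0,-0.015],"gripper": -1},
    {"delta_rot": [0,0,0],"travel": [-0.208,0,-0.031],"gripper": -1},
    {"delta_rot": [0,0,0],"travel": [-0.24,0,-0.045],"gripper": -1},
    {"delta_rot": [0,0,0],"travel": [-0.27,0,-0.057],"gripper": -1},
    {"delta_rot": [0,0,0],"travel": [-0.27,0,-0.057],"gripper": -1}
  ]
}}

```text
clock: 12.05
tool_pos: [0.5254, 0.0092, 0.1491]
eef_rot: [0.152, 0.988, 0.0, 0.001]
contact_force: [0.2, 0.7, -0.5]
opening: 0.002
```

```bash
python3 -c "
from h import *
st()
s=viewer.snapshot('scene'); save(s,'scene5.png'); print(angle(s))
cv2.imwrite('pics/c5.png',cv2.resize(s['color'][130:290,260:420,::-1],(600,600),interpolation=cv2.INTER_CUBIC))
st()
"
```

```text
t 12.05 holder mm [-31.   -0.  149.1] F(h) [ 0.   0.7 -0.5] open 0.002
[[-1.0, 0.003, 0.002], [0.003, 1.0, 0.001], [-0.002, 0.001, -1.0]]
(360, np.float64(1.3464871605415378))
t 12.1 holder mm [-31.2  -0.  148.9] F(h) [ 0.2 -0.1 -0.2] open 0.003
[[-1.0, 0.003, 0.001], [0.003, 1.0, 0.0], [-0.001, 0.0, -1.0]]
```

View pics/c5.png

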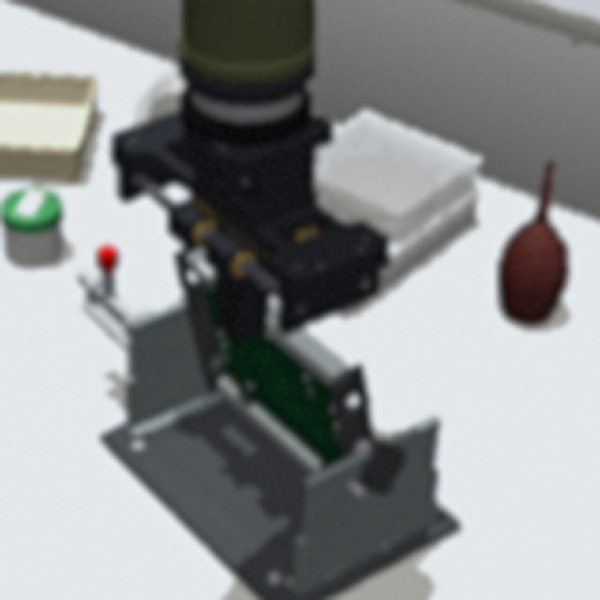

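{"name": "play_rows", "arguments": {
  "commands": [
    {"delta_rot": [0,0,0],"travel": [-0.032,0,-0.015],"gripper": -1},
    {"delta_rot": [0,0,0],"travel": [-0.065,0,-0.029],"gripper": -1},
    {"delta_rot": [0,0,0],"travel": [-0.097,0,-0.042],"gripper": -1},
    {"delta_rot": [0,0,0],"travel": [-0.129,0,-0.052],"gripper": -1},
    {"delta_rot": [0,0,0],"travel": [-0.16,0,-0.055],"gripper": -1},
    {"delta_rot": [0,0,0],"travel": [-0.192,0,-0.056],"gripper": -1},
    {"delta_rot": [0,0,0],"travel": [-0.223,0,-0.051],"gripper": -1},
    {"delta_rot": [0,0,0],"travel": [-0.253,0,-0.044],"gripper": -1},
    {"delta_rot": [0,0,0],"travel": [-0.283,0,-0.034],"gripper": -1},
    {"delta_rot": [0,0,0],"travel": [-0.312,0,-0.023],"gripper": -1},
    {"delta_rot": [0,0,0],"travel": [-0.34,0,-0.008],"gripper": -1},
    {"delta_rot": [0,0,0],"travel": [-0.367,0,0.007],"gripper": -1}
  ]
}}

```text
clock: 13.6
tool_pos: [0.5776, -0.0071, 0.1478]
eef_rot: [0.151, 0.988, 0.0, 0.0]
contact_force: [-0.5, 0.1, 2.0]
opening: 0.004
```

```bash
python3 -c "
from h import *
st()
for c in('scene','top'):
    s=viewer.snapshot(c); print(c,angle(s))
st()
"
```

```text
t 13.6 holder mm [ 2.370e+01 -1.000e-01  1.478e+02] F(h) [-0.5 -0.1  2. ] open 0.004
[[-1.0, 0.003, 0.001], [0.003, 1.0, 0.0], [-0.001, 0.0, -1.0]]
scene (1681, np.float64(2.228444670804253))
top (752, np.float64(2.2398057147727495))
t 13.7 holder mm [ 23.7  -0.2 147.6] F(h) [-0.5 -0.4 -0.5] open 0.002
[[-1.0, 0.003, 0.001], [0.003, 1.0, 0.0], [-0.001, 0.0, -1.0]]
```

{"name": "play_rows", "arguments": {
  "commands": [
    {"delta_rot": [0,0,0],"travel": [-0.025,0,0.018],"gripper": -1},
    {"delta_rot": [0,0,0],"travel": [-0.05,0,0.037],"gripper": -1},
    {"delta_rot": [0,0,0],"travel": [-0.073,0,0.058],"gripper": -1},
    {"delta_rot": [0,0,0],"travel": [-0.095,0,0.081],"gripper": -1},
    {"delta_rot": [0,0,0],"travel": [-0.115,0,0.106],"gripper": -1},
    {"delta_rot": [0,0,0],"travel": [-0.134,0,0.132],"gripper": -1},
    {"delta_rot": [0,0,0],"travel": [-0.153,0,0.159],"gripper": -1},
    {"delta_rot": [0,0,0],"travel": [-0.17,0,0.187],"gripper": -1},
    {"delta_rot": [0,0,0],"travel": [-0.185,0,0.217],"gripper": -1},
    {"delta_rot": [0,0,0],"travel": [-0.2,0,0.247],"gripper": -1},
    {"delta_rot": [0,0,0],"travel": [-0.21,0,0.277],"gripper": -1},
    {"delta_rot": [0,0,0],"travel": [-0.217,0,0.3],"gripper": -1}
  ]
}}

```text
clock: 15.2
tool_pos: [0.608, -0.0168, 0.1025]
eef_rot: [0.151, 0.988, -0.0, -0.0]
contact_force: [-0.6, 0.6, 3.7]
opening: 0.006
```

```bash
python3 -c "
from h import *
st()
for c in('scene','top'):
    s=viewer.snapshot(c); print(c,angle(s))
st()
"
```

```text
t 15.2 holder mm [ 55.6  -0.3 102.5] F(h) [-0.8  0.4  3.7] open 0.006
[[-1.0, 0.003, -0.0], [0.003, 1.0, -0.0], [0.0, -0.0, -1.0]]
scene (1380, np.float64(3.140584358371174))
top (1343, np.float64(0.004623950116867448))
t 15.3 holder mm [ 55.8  -0.3 102.7] F(h) [-0.3 -0.6  0. ] open 0.002
[[-1.0, 0.003, 0.0], [0.003, 1.0, 0.0], [-0.0, 0.0, -1.0]]
```

{"name": "play_rows", "arguments": {
  "commands": [
    {"delta_rot": [0,0,0],"travel": [0,0,0.013],"gripper": -1},
    {"delta_rot": [0,0,0],"travel": [0,0,0.013],"gripper": -1},
    {"delta_rot": [0,0,0],"travel": [0,0,-0.15],"gripper": -1},
    {"delta_rot": [0,0,0],"travel": [0,0,-0.4],"gripper": -1},
    {"delta_rot": [0,0,0],"travel": [0.1,0.35,-0.43],"gripper": -1},
    {"delta_rot": [0,0,0],"travel": [0.2,0.7,-0.43],"gripper": -1},
    {"delta_rot": [0,0,0],"travel": [0.3,1,-0.43],"gripper": -1},
    {"delta_rot": [0,0,0],"travel": [0.3,1,-0.43],"gripper": -1}
  ]
}}

```text
clock: 16.3
tool_pos: [0.6093, 0.1465, 0.1675]
eef_rot: [0.147, 0.989, 0.002, 0.0]
contact_force: [0.3, 0.3, -0.4]
opening: 0.007
```

```bash
python3 -c "
from h import *
st()
for c in('scene','top'):
    s=viewer.snapshot(c); print(c,angle(s),[(k,a,(RH.T@(ray(s,*k,.129)-C))*1000) for k,a in knob(s)])
st()
"
```

```text
t 16.3 holder mm [  8.4 156.  167.5] F(h) [ 0.2  0.4 -0.4] open 0.007
[[-1.0, -0.005, -0.001], [-0.005, 1.0, 0.005], [0.001, 0.005, -1.0]]
scene (1370, np.float64(0.0010042318644183368)) [(array([288.11111111, 197.88888889]), np.int32(9), array([-38.39140747, 141.04395902, 129.        ]))]
top (2111, np.float64(0.0003991802825917823)) []
t 16.4 holder mm [ 11.1 149.7 167.1] F(h) [ 0.2 -0.6  0.3] open 0.005
[[-1.0, 0.002, 0.0], [0.002, 1.0, -0.001], [-0.0, -0.001, -1.0]]
```

{"name": "play_rows", "arguments": {
  "commands": [
    {"delta_rot": [0,0,0],"travel": [0,0.16,0],"gripper": -1},
    {"delta_rot": [0,0,0],"travel": [0.353,0.16,0],"gripper": -1},
    {"delta_rot": [0,0,0],"travel": [0.353,0.16,0],"gripper": -1},
    {"delta_rot": [0,0,0],"travel": [0.353,0.16,0.2],"gripper": -1},
    {"delta_rot": [0,0,0],"travel": [0.353,0.16,0.333],"gripper": -1},
    {"delta_rot": [0,0,0],"travel": [0.353,0.16,0.333],"gripper": -1},
    {"delta_rot": [0,0,0],"travel": [0.353,0.16,0.333],"gripper": -1}
  ]
}}

```text
clock: 17.27
tool_pos: [0.5677, 0.1776, 0.118]
eef_rot: [0.152, 0.988, 0.0, 0.001]
contact_force: [0.1, 0.3, 0.1]
opening: 0.008
```

```bash
python3 -c "
from h import *
st()"
```

```text
t 17.27 holder mm [-40.5 173.3 118. ] F(h) [-0.   0.3  0.1] open 0.008
[[-1.0, 0.005, 0.001], [0.005, 1.0, 0.0], [-0.001, 0.0, -1.0]]
```

Push home: 173 → 142 gradually.

{"name": "play_rows", "arguments": {
  "commands": [
    {"delta_rot": [0,0,0],"travel": [0.005,-0.03,0],"gripper": -1},
    {"delta_rot": [0,0,0],"travel": [0.005,-0.06,0],"gripper": -1},
    {"delta_rot": [0,0,0],"travel": [0.005,-0.09,0],"gripper": -1},
    {"delta_rot": [0,0,0],"travel": [0.005,-0.12,0],"gripper": -1},
    {"delta_rot": [0,0,0],"travel": [0.005,-0.15,0],"gripper": -1},
    {"delta_rot": [0,0,0],"travel": [0.005,-0.18,0],"gripper": -1},
    {"delta_rot": [0,0,0],"travel": [0.005,-0.205,0],"gripper": -1},
    {"delta_rot": [0,0,0],"travel": [0.005,-0.205,0],"gripper": -1}
  ]
}}

```text
clock: 18.27
tool_pos: [0.5565, 0.1487, 0.1173]
eef_rot: [0.152, 0.988, -0.0, -0.0]
contact_force: [0.2, -0.4, -0.3]
opening: 0.004
```

{"name": "play_rows", "arguments": {
  "commands": [
    {"delta_rot": [0,0,0],"travel": [0,-0.013,0],"gripper": -1},
    {"delta_rot": [0,0,0],"travel": [0,-0.02,0],"gripper": -1},
    {"delta_rot": [0,0,0],"travel": [0,-0.02,0],"gripper": -1}
  ]
}}

```text
clock: 18.65
tool_pos: [0.556, 0.1475, 0.1173]
eef_rot: [0.151, 0.989, 0.001, 0.0]
contact_force: [1.6, 3.4, -1.1]
opening: 0.006
```

```bash
python3 -c "
from h import *
st()"
```

```text
t 18.65 holder mm [-42.8 141.2 117.3] F(h) [ 0.5  3.7 -1.1] open 0.006
[[-1.0, 0.002, 0.0], [0.002, 1.0, 0.001], [-0.0, 0.001, -1.0]]
```

{"name": "play_rows", "arguments": {
  "commands": [
    {"delta_rot": [0,0,0],"travel": [0,-0.015,0],"gripper": -1},
    {"delta_rot": [0,0,0],"travel": [0,-0.02,0],"gripper": -1},
    {"delta_rot": [0,0,0],"travel": [0,-0.02,0],"gripper": -1}
  ]
}}

```text
clock: 19.02
tool_pos: [0.5559, 0.1472, 0.1175]
eef_rot: [0.15, 0.989, 0.003, 0.001]
contact_force: [3.1, 7.0, -3.7]
opening: 0.008
```

{"name": "play_rows", "arguments": {
  "commands": [
    {"delta_rot": [0,0,0],"travel": [0,0.1,0],"gripper": -1},
    {"delta_rot": [0,0,0],"travel": [0,0.2,-0.1],"gripper": -1},
    {"delta_rot": [0,0,0],"travel": [0,0.25,-0.5],"gripper": -1},
    {"delta_rot": [0,0,0],"travel": [0.3,0.5,-0.7],"gripper": -1},
    {"delta_rot": [0,0,0],"travel": [0.7,0.7,-0.7],"gripper": -1},
    {"delta_rot": [0,0,0],"travel": [1,1,-0.7],"gripper": -1},
    {"delta_rot": [0,0,0],"travel": [1,1,-0.7],"gripper": -1},
    {"delta_rot": [0,0,0],"travel": [1,1,-0.7],"gripper": -1}
  ]
}}

```text
clock: 20.02
tool_pos: [0.4563, 0.3312, 0.2221]
eef_rot: [0.151, 0.989, -0.001, -0.0]
contact_force: [-0.1, -1.5, -0.1]
opening: 0.005
```

```bash
python3 -c "
from h import *
st()
for c in('scene','top'):
    s=viewer.snapshot(c); save(s,c+'6.png'); print(c,angle(s),[(k,a,(RH.T@(ray(s,*k,.129)-C))*1000) for k,a in knob(s)])
    for n in['green_pot','blue_pot','loupe','tweezers','screwdriver']:
        for d in viewer.pinpoint(c,n)[:1]: print(n,np.round(d['at'],1))
a=cv2.imread('pics/scene6.png')[100:300,180:420]; b=cv2.imread('pics/top6.png')[110:310,160:400]
cv2.imwrite('pics/c6.png',cv2.resize(np.hstack([a,b]),(800,333)))
"
```

```text
t 20.02 holder mm [-192.4  287.1  222.1] F(h) [ 0.4 -1.5 -0.1] open 0.005
[[-1.0, 0.002, 0.0], [0.002, 1.0, -0.002], [-0.0, -0.002, -1.0]]
scene (1405, np.float64(3.140704131817865)) [(array([292.5, 201.2]), np.int32(10), array([-37.28949183, 122.33652317, 129.        ]))]
green_pot [269.2 198.6]
blue_pot [243.7 200.8]
loupe [229.1 264. ]
tweezers [426.7 363.8]
screwdriver [360.7 361.3]
top (2781, np.float64(0.00333681368662031)) [(array([261.39285714, 209.17857143]), np.int32(28), array([-42.15119764, 117.64157392, 129.        ]))]
green_pot [190.6 178.1]
blue_pot [169.7 198.9]
loupe [227.9 280. ]
tweezers [456.6 268.2]
screwdriver [414.4 305.5]
```

View pics/c6.png

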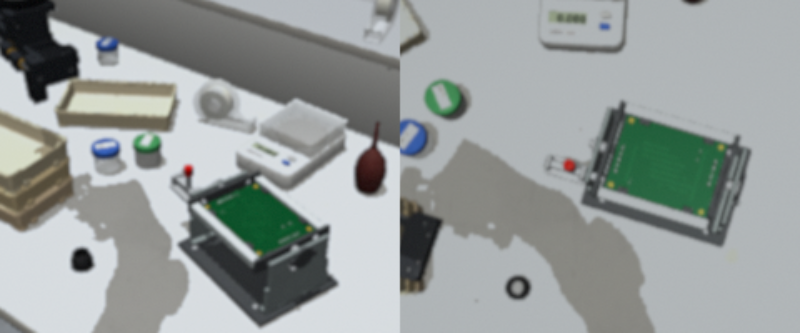

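```bash
python3 -c "
from h import *
print(r.finish_job())"
```

```text
the job is handed in; nothing more can be done
None
```

The board is now solder side up in the holder with the bolt pushed home, and I handed the job in at about 20 s of the 50 s allowed.

With the shut fingertips I pushed the knob outwards until it stopped. I then pressed the far rail down to about 1.05 rad, pushed the rising rail up and over to the far stop, and pushed the bolt back in until it met its stop.

**Frame:** the depth images put it flat at the far stop, at 3.14 rad from both cameras. The last picture shows the bare solder side up.

**Bolt:** the knob is back within 0.3 pixel of where it started in both cameras. It had moved about 20 mm when drawn. Pushing further against the home stop gave about 8 N with no real movement.

**Forces:** the highest wrist force I read was about 8 N. These were readings at the end of each move, so brief peaks in between would not show.

**Bystanders:** none was touched on purpose, and the arm ended clear of everything. In the last pictures:
- The loupe, tweezers and screwdriver were found within about 3 pixels of where they started.
- The two pots read up to about 6 pixels (roughly 12 mm) off. I put that down to network scatter, because the fingers stayed at least 60 mm above them, but I did not confirm it another way.
- I did not check the brush again.

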